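# Crank the sweets out of the ejector mould

## Task

Fit the loose crank fully home on the mould's square shaft, wind it clockwise until the ejector bed is right up at its stop (about two turns), then take the crank off and lay it back, standing level, on the cork mat with both hub and handle foot on it. Lift every sweet out of the mould and set them flat on the floor of the brass tray, star side up and not stacked, leaving the bed up and the other things on the sideboard where they are.

Things in the scene. Friction and masses are not known exactly. Their poses are not given: they have to be found in the camera images.
- press: Fixed mould for hard sugar sweets: aluminium block 90 (x) x 188 (y) x 40 mm high with four open 33 mm square cavities in a row along its y, centres at y = -66, -22, 22, 66 mm (some may be empty); at its +y end a green gearbox 64 x 64 x 70 mm high, centred at y = 142 mm, with an upright square shaft. Origin under the middle of the row, at table height.
- ejector (a joint): Height (m) of the ejector bed under the sweets: 0 down, about 0.0174 at the upper stop. It rises 1.3 mm per rad of the shaft. Down, the sweets' tops lie about 1 mm below the block's top and cannot be gripped; fully up they stand 16 mm proud. Stays where it is left.
- shaft (a joint): Angle (rad) of the square shaft, growing as it is turned clockwise seen from above; starts between 0 and 0.8 and stops at 13.4 (about two turns, bed fully up). Stiff: about 0.12 N m to turn; stays where it is left.
- shaft_seat (a point): On the shaft's axis where it leaves the gearbox top, 70 mm above the table; z up, turns with the shaft, x and y square to its flats. The steel shaft is 14 mm square and stands 23 mm above this point, the top 4 mm stepped in to 10 mm.
- crank: Loose crank, 0.3 kg, heaviest at the hub. Origin at the centre of the hub's underside, z up, arm along +x. Hub 36 mm square, 25 mm high; on it, above the arm, an orange grip block 24 mm square, z = 33 to 55 mm, sides along x and y. Arm 18 mm wide, z = 25 to 33 mm. At x = 75 mm a black round upright handle sleeve, 20 mm across, z = 36 to 86 mm, that spins freely on its pin.
- crank_socket (a point): Centre of the crank hub's underside (the crank's origin), the mouth of its 16.6 mm square socket, 25 mm deep, open downwards, mouth chamfered 3 mm. Seated, the underside rests on the gearbox top; the arm may point any of four ways relative to the shaft.
- crank_foot (a point): Centre of the underside of the round foot, 14 mm across, below the crank's handle, 75 mm from the hub's axis and level with the hub's underside, so that the crank lies level on a flat surface.
- mat: Fixed cork mat 200 (x) x 150 (y) x 3 mm, origin under its centre, where the crank lies at the start. May be left or right of the mould.
- tray: Loose brass-toned tray 220 (x) x 160 (y) mm, 0.7 kg, rim 12 mm high, walls and floor 3 mm thick, origin under its centre; on the other side of the mould from the mat.
- sweet1: Hard-boiled sugar sweet, rounded square 30 x 30 x 18 mm, 25 g, orange, with a pale star on its top face; origin at the centre of its underside, z up. Lies in one of the cavities at the start, sides parallel to the block's; absent in some starts (2 to 4 are there).
- sweet2: Hard-boiled sugar sweet, rounded square 30 x 30 x 18 mm, 25 g, red, with a pale star on its top face; origin at the centre of its underside, z up. Lies in one of the cavities at the start, sides parallel to the block's; absent in some starts (2 to 4 are there).
- sweet3: Hard-boiled sugar sweet, rounded square 30 x 30 x 18 mm, 25 g, green, with a pale star on its top face; origin at the centre of its underside, z up. Lies in one of the cavities at the start, sides parallel to the block's; absent in some starts (2 to 4 are there).
- sweet4: Hard-boiled sugar sweet, rounded square 30 x 30 x 18 mm, 25 g, yellow, with a pale star on its top face; origin at the centre of its underside, z up. Lies in one of the cavities at the start, sides parallel to the block's; absent in some starts (2 to 4 are there).
- candy_bowl: Bystander: clear glass candy bowl with chrome lid, 130 mm across, 105 mm high, beyond the mould. Origin under its centre. Leave it alone.
- ramekin1: Bystander: white ramekin, 84 mm across, 45 mm high, between robot and mould. Origin under its centre. Leave it alone.
- ramekin2: Bystander: blue ramekin, 84 mm across, 45 mm high. Origin under its centre. Leave it alone.
- tong: Bystander: red silicone tong, 220 mm long, lying flat. Origin under its centre. Leave it alone.

How it is judged (in metres and radians):
On the way, in this order (a step that is already met when the one before it is completed fails the run):
1. the crank is fully home on the square shaft (distance between crank_socket and shaft_seat below 0.006 m and angle between crank's own z axis and vertical below 0.12 rad), for 0.2 s.
2. the ejector bed has been wound right up with the crank on the shaft (value of joint ejector above 0.016 m and distance between crank_socket and shaft_seat below 0.012 m), for 0.1 s.
3. the crank has been lifted off the shaft (distance between crank_socket and shaft_seat above 0.05 m), for 0.1 s.
At the end, for the whole second after the job is handed in: Crank level on the mat: tilt < 0.12 rad, hub and foot centres within its outline, underside within 7 mm of it. Each sweet on the tray floor: centre within the rim, within 7 mm of the floor, star up, tilt < 0.15 rad. All at rest; bed above 15 mm (x of crank_socket in the frame of mat between -0.1 and 0.1 m and y of crank_socket in the frame of mat between -0.075 and 0.075 m and x of crank_foot in the frame of mat between -0.1 and 0.1 m and y of crank_foot in the frame of mat between -0.075 and 0.075 m and z of crank_socket in the frame of mat below 0.01 m and angle between crank's own z axis and vertical below 0.12 rad and linear speed of each of crank, sweet1, sweet2, sweet3, sweet4 below 0.03 m/s and x of sweet1 in the frame of tray between -0.107 and 0.107 m and y of sweet1 in the frame of tray between -0.077 and 0.077 m and z of each of sweet1, sweet2, sweet3, sweet4 in the frame of tray below 0.01 m and angle between each of sweet1, sweet2, sweet3, sweet4's own z axis and vertical below 0.15 rad and x of sweet2 in the frame of tray between -0.107 and 0.107 m and y of sweet2 in the frame of tray between -0.077 and 0.077 m and x of sweet3 in the frame of tray between -0.107 and 0.107 m and y of sweet3 in the frame of tray between -0.077 and 0.077 m and x of sweet4 in the frame of tray between -0.107 and 0.107 m and y of sweet4 in the frame of tray between -0.077 and 0.077 m and value of joint ejector above 0.015 m); the robot touches nothing.
It fails at once if a bystander (bowl, ramekins, tong) is moved by more than 3 cm (distance of any of candy_bowl, ramekin1, ramekin2, tong from where it was at the start of the episode above 0.03 m).
Of sweet1, sweet2, sweet3, sweet4 only 2 to 4 are there at a start; the rules pass over those that are not, and their reading is None.
At some moment in a run one of crank, tray may be knocked a few centimetres aside while the robot is not near it.
It also fails if it takes over 210 s, if anything falls off the work surface, if the arm or the gripper's body presses on something with over 40 N, if the wrist force passes 120 N, or if a joint passes its speed limit or range.

## Robot

A 6-joint arm with a two-finger parallel gripper is mounted at the origin on the work surface. World frame = base frame: x ahead of the robot, y to its left, z up, the work surface at z = 0. Lengths are in m, angles in degrees, forces in N, time in s.
With the tool pointing down it reaches from about 0.425 to 0.95 m from the base axis. Payload 14.7 kg.
Tool frame: the origin (TCP) lies at the very end of the fingers, on their centre line; the grasp point (between the pads) lies 19 mm behind it (ctrl.grip_depth is the distance from the TCP to the grasp point, in m); z points along the fingers, y is the line along which they close (so a half turn about z gives the same grasp; the last joint's range is limited). The gripper opens to 85 mm and grips with 20 to 120 N. Pads are 22 mm wide; open, the fingers measure 114 mm over their backs; the gripper's body (76 mm by 85 mm) begins 54 mm behind the grasp point. The pads swing forward as they close: fully open they stand 13 mm farther back than shut.
Start: joints at [-68.446, 27.513, 91.461, -0, 61.026, -2.67], TCP at [0.267, -0.593, 0.231] pointing down, gripper open.
Joint ranges: [-157.49, 157.49], [-46.99, 117.5], [13.45, 153.17], [-89.5, 269.5], [5.16, 153.95], [-167.48, 167.48]. Speed limits (degrees/s): [108.29, 108.29, 136.94, 172.46, 172.46, 172.46].

## Interface

Orientations are given as [roll, pitch, yaw] about the fixed x, y, z axes, in that order (R = Rz(yaw) Ry(pitch) Rx(roll)).
In Python, from bench import ctrl gives the robot as it stands.
- The arm moves only by the shell command python3 inch.py FILE, which reads ROWS from the file FILE. ROWS is a JSON list of rows, 1 to 20 of them, each of 7 numbers: dx, dy, dz in units of 50 mm, then a rotation vector rx, ry, rz in degrees, then the finger opening in m; each row is the pose to reach, as a shift and turn from the pose commanded when the command began, along the tool's axes at that moment; what a row does not reach only later rows make up. A row lasts 1/10 s, in which the tool goes at most 0.05 m and 8.59 degrees, less where a joint would pass 70% of its speed; a pose out of reach is approached as far as the arm can. The fingers move at their own pace and stop on an object; the grip force is fixed at half the most. Time passes only in rows, so rows that do not move let the fingers close. It prints the time, the measured TCP pose, the force, the opening and the grip force at its end. Input that does not fit is refused with a message, and nothing moves.
- ctrl.get_state(): the state, without advancing time (a new reading comes with each control period).
- ctrl.grab_frame(name): name is "scene" or "side" or "wrist"; returns a dict with "pixels" (480x640x3 uint8, red, green, blue), "fovy" (degrees; the focal length in pixels is half the picture's height over the tangent of half this angle, whatever the lens; pixels are square), "cx", "cy" (the principal point, pixels), "origin" and "orientation" of the camera in the world; the wrist camera has in their place "mount" (4x4, takes a point from camera to tool coordinates, whose origin is the TCP and whose axes are the flange's). Camera axes: x right, y up, looking along -z (the intrinsics and any distortion apply to the point x, -y, -z); pixel columns grow to the right and rows downward; lengths in m; the calibration is good to about 2 mm. A picture is of the moment at which its call begins: read the wrist's pose just before it. There is no depth.
- ctrl.sign_off(): hands the job in; it is judged then, once.
The state is a dict: "t": time; "joint_pos": joint angles; "qvel": joint speeds; "joint_torque": joint torques, N m; "position": TCP position; "ee_rot": TCP orientation; "wrist_force": force on the tool from outside, world axes, zero at the start; "wrist_torque": the same for the moment, N m; "finger_gap": finger opening in m; "grip_force": force on a finger pad.
Only numpy, scipy, OpenCV 4.12 (cv2) and the standard library are available. Lean on these libraries where they do the work, as an engineer would, in place of code of your own. Each camera call takes 0.05 s, during which the arm holds its last target. There are 200 camera calls.

## Working session

There is one attempt and no reset: what is moved stays moved. The work goes in short steps, Python scripts to look and compute and a shell command to move; the robot and the scene stay as the last step left them, time stands still between calls to the robot, and variables do not carry over. Pictures are saved under pics/ and viewed, at most 14 in all, crops included, and the job is handed in when it is done.

```bash
ls; mkdir -p pics; python3 - <<'E'
from bench import ctrl
import cv2
print(ctrl.get_state(), ctrl.grip_depth)
for n in ["scene","side","wrist"]:
    f=ctrl.grab_frame(n); cv2.imwrite(f"pics/{n}0.png",f["pixels"][:,:,::-1])
    print(n,{k:v for k,v in f.items() if k!="pixels"})
E
```

```text
bench.py
inch.py
pics
{'t': 0.0, 'joint_pos': array([-6.84454137e+01,  2.75500159e+01,  9.14955096e+01,  1.15279593e-03,
        6.10268963e+01, -2.66994756e+00]), 'qvel': array([ 0.02507682, -0.08662467, -0.05569082,  0.01101349,  0.01785272,
        0.05293488]), 'joint_torque': array([ 1.90618994e-03, -9.50633597e+01, -4.30172360e+01,  3.27036480e-05,
        1.25635229e-02,  1.43173370e-04]), 'position': array([ 0.26656877, -0.59234607,  0.23065914]), 'ee_rot': array([-1.79927704e+02, -4.38030560e-03,  2.42239721e+01]), 'wrist_force': array([ 0.10041023, -0.35216938,  0.4179151 ]), 'wrist_torque': array([-0.02460795,  0.00949858, -0.03985759]), 'grip_force': 0.0, 'finger_gap': 0.0857676648527785} 0.0187
scene {'fovy': 46.58020570160539, 'cx': 320.4093250659805, 'cy': 243.05574334799758, 'origin': array([ 1.03678937, -0.28183576,  0.98270391]), 'orientation': array([32.31724506,  0.85630987, 56.17511452])}
side {'fovy': 55.473708892743744, 'cx': 315.8710609009988, 'cy': 233.0031524862251, 'origin': array([ 0.29647948, -0.51189033,  0.64062171]), 'orientation': array([ 45.25726607,  -0.97412436, -25.9932882 ])}
wrist {'fovy': 65.6512810831175, 'cx': 319.73395477336214, 'cy': 239.65917057755226, 'mount': array([[ 4.29095335e-05,  9.58391998e-01,  2.85455385e-01,
         7.31048377e-02],
       [ 9.99999823e-01,  1.28134520e-04, -5.80520227e-04,
        -3.96616517e-04],
       [-5.92942629e-04,  2.85455359e-01, -9.58391823e-01,
        -1.42808670e-01],
       [ 0.00000000e+00,  0.00000000e+00,  0.00000000e+00,
         1.00000000e+00]])}
```
View pics/scene0.png

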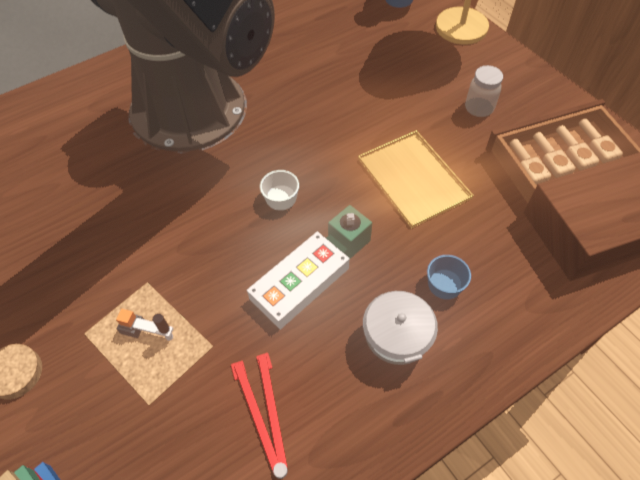

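View pics/side0.png

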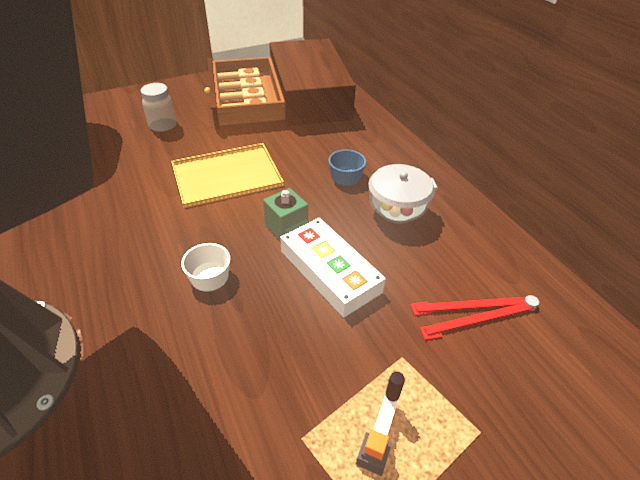

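Scene view: four sweets in the mould (orange 273,296; green 290,281; yellow 308,267; red 323,253), gearbox with shaft at (350,218), crank on the mat at the left (grip block 126,317, handle 161,322), tray corners roughly (359,158), (416,133), (470,186), (414,223). The side view shows the same: crank grip (377,441), handle (396,378), shaft (285,195).

```bash
cat > h.py <<'E'
import numpy as np, cv2
from scipy.spatial.transform import Rotation as R
from bench import ctrl
def cam(n, save=None):
    s=ctrl.get_state(); f=ctrl.grab_frame(n)
    if save: cv2.imwrite(f"pics/{save}.png",f["pixels"][:,:,::-1])
    if n=="wrist":
        T=np.eye(4); T[:3,:3]=R.from_euler("xyz",s["ee_rot"],degrees=True).as_matrix(); T[:3,3]=s["position"]
        T=T@f["mount"]; Rm,o=T[:3,:3],T[:3,3]
    else: Rm,o=R.from_euler("xyz",f["orientation"],degrees=True).as_matrix(),f["origin"]
    return dict(R=Rm,o=np.array(o),f=240/np.tan(np.radians(f["fovy"]/2)),cx=f["cx"],cy=f["cy"],px=f["pixels"])
def ray(c,u,v):
    d=c["R"]@np.array([(u-c["cx"])/c["f"],-(v-c["cy"])/c["f"],-1]); return d
def onz(c,u,v,z):
    d=ray(c,u,v); return (c["o"]+d*(z-c["o"][2])/d[2])[:3]
def proj(c,P):
    p=(np.atleast_2d(P)-c["o"])@c["R"]; return np.c_[c["cx"]+c["f"]*p[:,0]/-p[:,2], c["cy"]+c["f"]*p[:,1]/p[:,2]]
def tri(obs):
    A=[];b=[]
    for c,u,v in obs:
        d=ray(c,u,v); d/=np.linalg.norm(d); M=np.eye(3)-np.outer(d,d); A.append(M); b.append(M@c["o"])
    return np.linalg.lstsq(np.vstack(A),np.hstack(b),rcond=None)[0]
def tool(P,yaw=None,st=None):
    "shift in tool axes to bring TCP to world P; turn about tool z for yaw"
    s=st or ctrl.get_state(); Rt=R.from_euler("xyz",s["ee_rot"],degrees=True)
    d=Rt.inv().apply(np.array(P)-s["position"])
    rv=(Rt.inv()*R.from_euler("xyz",[180,0,yaw],degrees=True)).as_rotvec(degrees=True) if yaw is not None else None
    return d.round(4), None if rv is None else rv.round(2)
E
python3 - <<'E'
from h import *
np.set_printoptions(precision=4,suppress=True)
a=cam("scene");b=cam("side")
for n,z,p,q in [("orange",.039,(273,296),(355,281)),("green",.039,(290,281),(339,265)),("yellow",.039,(308,267),(323,250)),("red",.039,(323,253),(309,236)),("shaft",.093,(350,214),(285,192)),("grip",.058,(126,317),(377,438)),("handle",.089,(159,317),(397,376)),
 ("ram1",0.045,(280,180),(207,255)),("ram2",.045,(449,268),(347,159)),("bowl",.09,(401,316),(404,174))]:
    print(n,onz(a,*p,z),onz(b,*q,z))
for n,l in [("tray",[(359,158),(416,133),(470,186),(414,223)])]: print(n,[onz(a,*p,.012) for p in l])
print("mat",[onz(a,*p,.003) for p in [(148,286),(211,346),(151,399),(87,337)]])
cv2.imwrite("pics/z1.png",np.hstack([cv2.resize(a["px"][270:410,70:220],(400,373),interpolation=2),cv2.resize(b["px"][350:480,300:440],(400,373),interpolation=2)])[:,:,::-1])
E
```

```text
orange [ 0.5808 -0.1013  0.039 ] [ 0.5812 -0.1027  0.039 ]
green [ 0.5716 -0.0575  0.039 ] [ 0.5736 -0.0593  0.039 ]
yellow [ 0.5652 -0.012   0.039 ] [ 0.5643 -0.0153  0.039 ]
red [0.5552 0.0301 0.039 ] [0.5567 0.0276 0.039 ]
shaft [0.5386 0.1054 0.093 ] [0.5425 0.1032 0.093 ]
grip [ 0.4756 -0.3487  0.058 ] [ 0.4727 -0.3475  0.058 ]
handle [ 0.5272 -0.2982  0.089 ] [ 0.5286 -0.2996  0.089 ]
ram1 [0.3541 0.0543 0.045 ] [0.3714 0.0555 0.045 ]
ram2 [0.7234 0.2098 0.045 ] [0.734  0.2046 0.045 ]
bowl [0.7648 0.0537 0.09  ] [0.7796 0.0589 0.09  ]
tray [array([0.3777, 0.2481, 0.012 ]), array([0.3913, 0.4032, 0.012 ]), array([0.5807, 0.401 , 0.012 ]), array([0.5882, 0.2382, 0.012 ])]
mat [array([ 0.4038, -0.2891,  0.003 ]), array([ 0.5874, -0.2443,  0.003 ]), array([ 0.6161, -0.3795,  0.003 ]), array([ 0.4391, -0.4306,  0.003 ])]
```

View pics/z1.png

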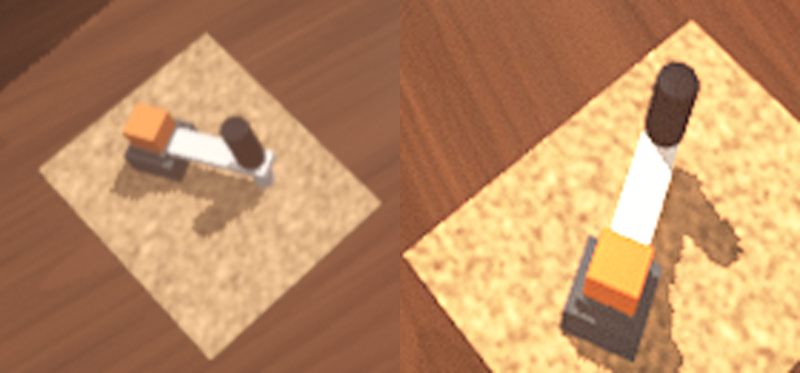

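Crank grip block at ~(0.474,-0.348), arm at about 42°; mould yaw ~11°, shaft ~(0.5405,0.104). Go over the crank.

```bash
python3 -c "
from h import *
print(tool([.474,-.348,.16],42))"
```

```text
(array([ 0.2894, -0.1379,  0.0711]), array([-3.000e-02, -1.000e-02, -1.777e+01]))
```

The manual's scale: shifts go in units of 50 mm. Converting my numbers, 0.29 m is 5.8, -0.138 m is -2.76.

```bash
echo '[[5.8,-2.76,0.8,0,0,-17.8,0.085],[5.8,-2.76,0.8,0,0,-17.8,0.085],[5.8,-2.76,0.8,0,0,-17.8,0.085],[5.8,-2.76,1.42,0,0,-17.8,0.085],[5.8,-2.76,1.42,0,0,-17.8,0.085],[5.8,-2.76,1.42,0,0,-17.8,0.085],[5.8,-2.76,1.42,0,0,-17.8,0.085],[5.8,-2.76,1.42,0,0,-17.8,0.085],[5.8,-2.76,1.42,0,0,-17.8,0.085],[5.8,-2.76,1.42,0,0,-17.8,0.085],[5.8,-2.76,1.42,0,0,-17.8,0.085]]' > mv.in && python3 inch.py mv.in
python3 -c "
from h import *
print(ctrl.get_state()['joint_pos']);cam('wrist','w1')"
```

```text
t: 1.35
position: [0.4741, -0.3489, 0.1607]
ee_rot: [180.0, 0.0, 41.9]
wrist_force: [-0.1, 0.2, 0.5]
finger_gap: 0.0849
grip_force: 0.0
[-3.92995832e+01  2.72038613e+01  1.03738719e+02 -7.39377191e-03
  4.90217289e+01  8.75785992e+00]
```

View pics/w1.png

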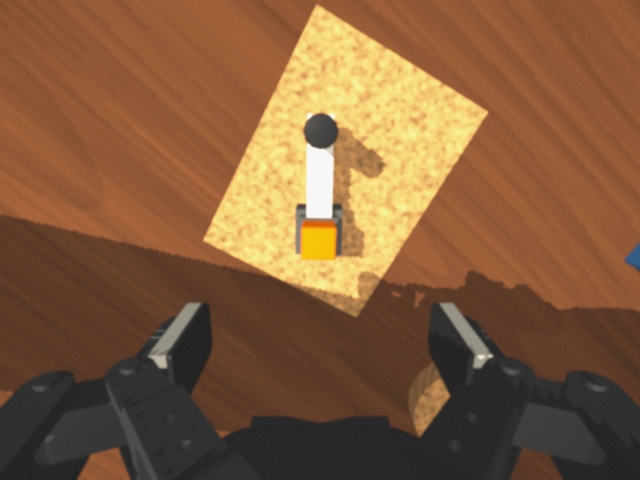

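Wrist view: grip block top centred at (319,242), handle top (321,130), arm exactly along the image vertical – aligned with the tool.

```bash
python3 -c "
from h import *
c=cam('wrist')
g=onz(c,319,242,.058);h=onz(c,321,130,.089);print(g,h,np.degrees(np.arctan2(*(h-g)[1::-1])))
for p in [(317,5),(488,112),(357,317),(205,240)]: print(onz(c,*p,.003))
print(tool([g[0],g[1],.039],42))"
```

```text
[ 0.47251957 -0.34956178  0.058     ] [ 0.52847615 -0.30083931  0.089     ] 41.04671034991359
[ 0.58985181 -0.24229008  0.003     ]
[ 0.62374753 -0.38748267  0.003     ]
[ 0.43040933 -0.43320181  0.003     ]
[ 0.39716149 -0.28810201  0.003     ]
(array([-0.0017, -0.0006,  0.1216]), array([ 0.03, -0.  , -0.05]))
```

```bash
echo '[[-0.034,-0.012,0.8,0,0,0.9,0.085],[-0.034,-0.012,1.6,0,0,0.9,0.085],[-0.034,-0.012,2.1,0,0,0.9,0.06],[-0.034,-0.012,2.42,0,0,0.9,0.05],[-0.034,-0.012,2.42,0,0,0.9,0.05],[-0.034,-0.012,2.42,0,0,0.9,0],[-0.034,-0.012,2.42,0,0,0.9,0],[-0.034,-0.012,2.42,0,0,0.9,0],[-0.034,-0.012,2.42,0,0,0.9,0],[-0.034,-0.012,2.42,0,0,0.9,0],[-0.034,-0.012,2.42,0,0,0.9,0]]' > mv.in && python3 inch.py mv.in; python3 -c "
from h import *
print(ctrl.get_state()['grip_force'],ctrl.get_state()['wrist_torque'])
"
```

```text
t: 2.55
position: [0.4734, -0.3493, 0.0406]
ee_rot: [179.9, -0.0, 41.1]
wrist_force: [-3.7, -1.3, 8.1]
finger_gap: 0.0225
grip_force: 59.9
59.93479907512665 [-0.34820811  0.45777621 -0.07013424]
```

To row units: -0.15 m is -3, -0.11 m is -2.2.

```bash
echo '[[0,0,-0.6,0,0,0,0],[0,0,-1.4,0,0,0,0],[0,0,-2.2,0,0,0,0],[0,0,-3,0,0,0,0],[0,0,-3,0,0,0,0],[0,0,-3,0,0,0,0]]' > mv.in && python3 inch.py mv.in; python3 -c "
from h import *
a=cam('scene');b=cam('side')
k=lambda x,r,c:cv2.resize(x['px'][r:r+60,c:c+60],(400,400),interpolation=2)
cv2.imwrite('pics/z2.png',np.hstack([k(a,195,320),k(b,175,255)])[:,:,::-1])"
```

```text
t: 3.15
position: [0.4733, -0.3488, 0.1905]
ee_rot: [179.9, -0.0, 41.1]
wrist_force: [0.3, -0.3, -3.9]
finger_gap: 0.0228
grip_force: 60.2
```

View pics/z2.png

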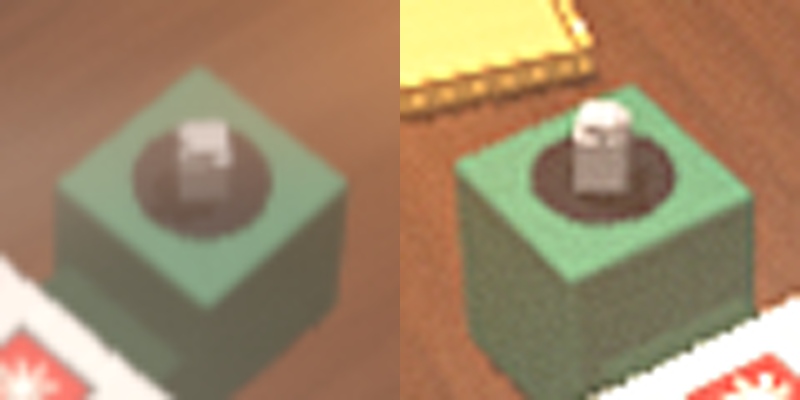

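```bash
python3 -c "
from h import *
print(tool([.597,.072,.20],41))"
```

```text
(array([ 0.3702, -0.2344, -0.0113]), array([-0.08,  0.01,  0.12]))
```

```bash
echo '[[0.8,-0.5,-0.24,0,0,-8,0],[1.6,-1,-0.24,0,0,-16,0],[2.4,-1.5,-0.24,0,0,-24,0],[3.2,-2,-0.24,0,0,-32,0],[4,-2.5,-0.24,0,0,-40,0],[4.8,-3,-0.24,0,0,-48,0],[5.6,-3.5,-0.24,0,0,-56,0],[6.4,-4,-0.24,0,0,-64,0],[7,-4.4,-0.24,0,0,-72,0],[7.4,-4.68,-0.24,0,0,-80,0],[7.4,-4.68,-0.24,0,0,-88,0],[7.4,-4.68,-0.24,0,0,-96,0],[7.4,-4.68,-0.24,0,0,-104,0],[7.4,-4.68,-0.24,0,0,-104,0]]' > mv.in && python3 inch.py mv.in
echo '[[0,0,0,0,0,-8,0],[0,0,0,0,0,-16,0],[0,0,0,0,0,-24,0],[0,0,0,0,0,-32,0],[0,0,0,0,0,-40,0],[0,0,0,0,0,-48,0],[0,0,0,0,0,-56,0],[0,0,0,0,0,-64,0],[0,0,0,0,0,-72,0],[0,0,0,0,0,-80,0],[0,0,0,0,0,-88,0],[0,0,0,0,0,-95,0],[0,0,0,0,0,-95,0],[0,0,0,0,0,-95,0]]' > mv.in && python3 inch.py mv.in
python3 -c "
from h import *
print(ctrl.get_state()['joint_pos']);cam('wrist','w2')"
```

```text
t: 4.65
position: [0.5968, 0.0711, 0.1996]
ee_rot: [-179.9, -0.1, 145.3]
wrist_force: [0.8, 0.3, -3.5]
finger_gap: 0.0227
grip_force: 60.1
t: 6.05
position: [0.5974, 0.0709, 0.2006]
ee_rot: [179.9, -0.0, -120.3]
wrist_force: [-0.7, 0.0, -2.0]
finger_gap: 0.0223
grip_force: 60.1
[ 3.88103300e+00  2.55195633e+01  9.98355861e+01  8.39035244e-04
  5.47123333e+01 -1.45868031e+02]
```

View pics/w2.png

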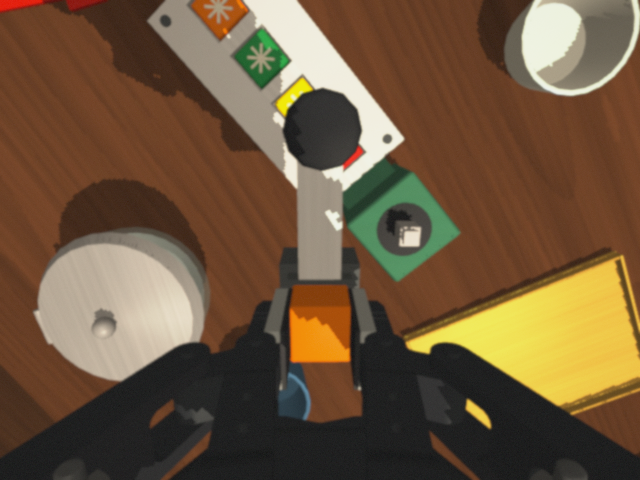

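Shaft top at about (410,237), nearly aligned with the image axes; zoom in for its angle.

```bash
python3 -c "
from h import *
c=cam('wrist')
cv2.imwrite('pics/z3.png',cv2.resize(c['px'][200:260,370:445],(750,600),interpolation=cv2.INTER_CUBIC)[:,:,::-1])"
```

```text
(no output)
```

View pics/z3.png

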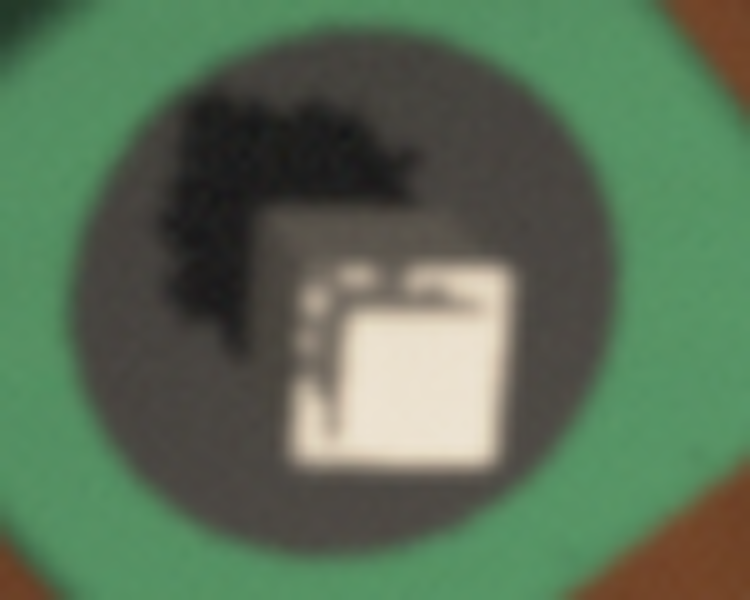

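```bash
python3 -c "
from h import *
c=cam('wrist');st=ctrl.get_state()
q=[onz(c,370+u/10-.5,200+v/10-.5,.089) for u,v in [(298,262),(516,262),(501,468),(288,468)]]
for i in range(4):
  d=q[(i+1)%4]-q[i]; print(np.linalg.norm(d),np.degrees(np.arctan2(d[1],d[0]))%90)
s=np.mean(q,0);print('shaft',s,'disc',onz(c,370+34.5-.5,200+29.2-.5,.0705))
g=onz(c,320,324,.2006+.019);print('grip',g, 'tool pos',st['position'],st['ee_rot'])
h=onz(c,322,129,.2006+.05);print('handle',h, np.degrees(np.arctan2(*(h-st['position'])[1::-1])),np.hypot(*(h-st['position'])[:2]))
"
```

```text
0.015402429996106824 59.87024994922345
0.015271647515457287 60.28761605658266
0.015299169770628094 59.871250569319656
0.015273015919670136 60.67497581986257
shaft [0.54263717 0.10401006 0.089     ] disc [0.5423737  0.10357324 0.0705    ]
grip [0.59614523 0.06897219 0.2196    ] tool pos [0.59754641 0.07099279 0.20100423] [ 1.79974898e+02 -1.52146128e-02 -1.20079513e+02]
handle [0.56069417 0.00880279 0.2506    ] -120.64991992801366 0.07228888636853151
```

```bash
python3 -c "
from h import *
c=cam('wrist');st=ctrl.get_state();Rt=R.from_euler('xyz',st['ee_rot'],degrees=True)
for e in (0,-.0015,-.003):
  print(e,proj(c,st['position']+Rt.apply([[e+.012,0,-.0185],[e-.012,0,-.0185],[e+.012,0,.003],[e+.018,0,.011],[e+.075,0,-.05],[e+.018,0.018,.011]])).round(1).tolist())
t=np.array([.5425,.1038,.0])+Rt.apply([.0012,0,0])
print(tool([t[0],t[1],.150],240),tool([t[0],t[1],.106],240))"
```

```text
0 [[319.4, 300.5], [319.5, 357.3], [319.5, 277.9], [319.5, 258.1], [318.9, 116.9], [360.6, 258.1]]
-0.0015 [[319.4, 304.2], [319.5, 360.7], [319.5, 281.2], [319.5, 261.4], [318.9, 123.6], [360.5, 261.4]]
-0.003 [[319.4, 307.9], [319.5, 364.1], [319.5, 284.5], [319.5, 264.6], [318.9, 130.1], [360.4, 264.6]]
(array([0.0003, 0.0641, 0.0511]), array([ 0.02, -0.01, -0.03])) (array([0.0003, 0.0641, 0.0951]), array([ 0.02, -0.01, -0.03]))
```

To row units: 0.08 m is 1.6, 0.064 m is 1.28.

```bash
echo '[[0.026,0.64,0.4,0,0,0,0],[0.026,1.28,0.8,0,0,0,0],[0.026,1.28,1.1,0,0,0,0],[0.026,1.28,1.4,0,0,0,0],[0.026,1.28,1.52,0,0,0,0],[0.026,1.28,1.6,0,0,0,0],[0.026,1.28,1.6,0,0,0,0]]' > mv.in && python3 inch.py mv.in
```

```text
t: 6.95
position: [0.5417, 0.1017, 0.1212]
ee_rot: [180.0, -0.0, -119.9]
wrist_force: [-0.2, -0.1, -3.2]
finger_gap: 0.0229
grip_force: 60.3
```

To row units: 0.014 m is 0.28, 0.012 m is 0.24.

```bash
echo '[[0,0,0.1,0,0,0,0],[0,0,0.18,0,0,0,0],[0,0,0.24,0,0,0,0],[0,0,0.28,0,0,0,0],[0,0,0.28,0,0,0,0]]' > mv.in && python3 inch.py mv.in; python3 -c "
from h import *
print(ctrl.get_state()['wrist_force'],ctrl.get_state()['wrist_torque'])"
```

```text
t: 7.45
position: [0.5417, 0.1017, 0.1076]
ee_rot: [-180.0, 0.0, -119.9]
wrist_force: [-0.8, 0.1, 3.2]
finger_gap: 0.0224
grip_force: 61.1
[-0.78686459  0.14343941  3.18526642] [-0.01492708  0.41324257  0.04569312]
```

```bash
echo '[[0,0,0,0,0,0,0.04],[0,0,0,0,0,0,0.04],[0,0,0,0,0,0,0.04],[-0.044,0.008,0,0,0,0,0.04],[-0.044,0.008,0,0,0,0,0],[-0.044,0.008,0,0,0,0,0],[-0.044,0.008,0,0,0,0,0],[-0.044,0.008,0,0,0,0,0],[-0.044,0.008,0,0,0,0,0]]' > mv.in && python3 inch.py mv.in
echo '[[0,0,0,0,0,4,0],[0,0,0,0,0,12,0],[0,0,0,0,0,20,0],[0,0,0,0,0,28,0],[0,0,0,0,0,36,0],[0,0,0,0,0,40,0],[0,0,0,0,0,40,0]]' > mv.in && python3 inch.py mv.in; python3 -c "
from h import *
print(ctrl.get_state()['joint_pos'],ctrl.get_state()['wrist_torque'])"
```

```text
t: 8.35
position: [0.5425, 0.104, 0.1075]
ee_rot: [-180.0, 0.0, -119.9]
wrist_force: [0.3, 1.8, 5.8]
finger_gap: 0.0225
grip_force: 59.0
t: 9.05
position: [0.542, 0.1039, 0.1074]
ee_rot: [180.0, -0.0, -160.0]
wrist_force: [-2.9, 1.3, 7.2]
finger_gap: 0.0227
grip_force: 59.2
[ 7.70324934e+00  2.89492681e+01  1.10853772e+02  8.61478566e-03
  4.02239444e+01 -1.02265866e+02] [0.49057903 0.47355178 0.03730871]
```

```bash
echo '[[0,0,0,0,0,8,0],[0,0,0,0,0,16,0],[0,0,0,0,0,24,0],[0,0,0,0,0,32,0],[0,0,0,0,0,40,0],[0,0,0,0,0,48,0],[0,0,0,0,0,56,0],[0,0,0,0,0,64,0],[0,0,0,0,0,72,0],[0,0,0,0,0,80,0],[0,0,0,0,0,88,0],[0,0,0,0,0,96,0],[0,0,0,0,0,104,0],[0,0,0,0,0,112,0],[0,0,0,0,0,120,0],[0,0,0,0,0,128,0],[0,0,0,0,0,136,0],[0,0,0,0,0,144,0],[0,0,0,0,0,152,0],[0,0,0,0,0,160,0]]' > mv.in && python3 inch.py mv.in
echo '[[0,0,0,0,0,8,0],[0,0,0,0,0,16,0],[0,0,0,0,0,24,0],[0,0,0,0,0,32,0],[0,0,0,0,0,40,0],[0,0,0,0,0,48,0],[0,0,0,0,0,56,0],[0,0,0,0,0,64,0],[0,0,0,0,0,72,0],[0,0,0,0,0,80,0],[0,0,0,0,0,88,0],[0,0,0,0,0,96,0],[0,0,0,0,0,100,0],[0,0,0,0,0,100,0]]' > mv.in && python3 inch.py mv.in
python3 -c "
from h import *
print(ctrl.get_state()['joint_pos'],ctrl.get_state()['wrist_torque'])
a=cam('scene');b=cam('side')
k=lambda x,r,c:cv2.resize(x['px'][r:r+150,c:c+150],(400,400),interpolation=2)
cv2.imwrite('pics/z4.png',np.hstack([k(a,180,240),k(b,160,250)])[:,:,::-1])"
```

```text
t: 11.05
position: [0.5429, 0.1036, 0.1074]
ee_rot: [179.9, -0.0, 39.8]
wrist_force: [2.1, -3.9, 3.0]
finger_gap: 0.0225
grip_force: 58.7
t: 12.45
position: [0.5421, 0.1033, 0.1074]
ee_rot: [180.0, -0.0, -60.0]
wrist_force: [-0.8, -4.6, 8.0]
finger_gap: 0.0226
grip_force: 59.3
[ 7.66633483e+00  2.89510321e+01  1.10850606e+02 -6.12421542e-02
  4.02254073e+01  1.57734217e+02] [-0.98604694  0.38346758  0.04160367]
```

View pics/z4.png

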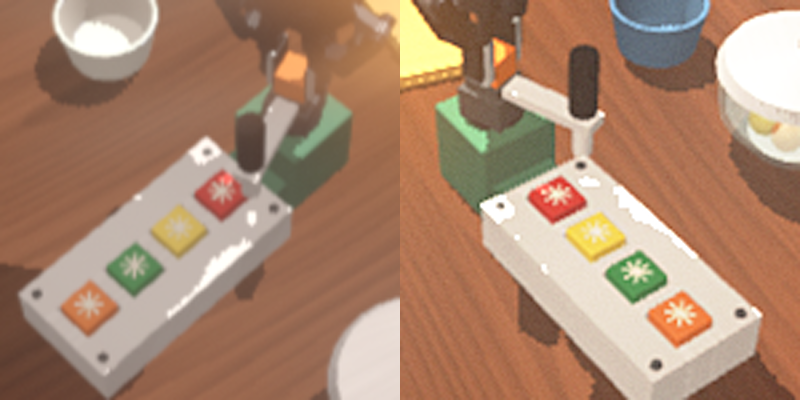

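```bash
echo '[[0,0,0,0,0,0,0.05],[0,0,0,0,0,0,0.05],[0,0,0,0,0,0,0.05],[0,0,0,0,0,-8,0.05],[0,0,0,0,0,-16,0.05],[0,0,0,0,0,-24,0.05],[0,0,0,0,0,-32,0.05],[0,0,0,0,0,-40,0.05],[0,0,0,0,0,-48,0.05],[0,0,0,0,0,-56,0.05],[0,0,0,0,0,-64,0.05],[0,0,0,0,0,-72,0.05],[0,0,0,0,0,-80,0.05],[0,0,0,0,0,-88,0.05],[0,0,0,0,0,-96,0.05],[0,0,0,0,0,-104,0.05],[0,0,0,0,0,-112,0.05],[0,0,0,0,0,-120,0.05],[0,0,0,0,0,-128,0.05],[0,0,0,0,0,-136,0.05]]' > mv.in && python3 inch.py mv.in
echo '[[0,0,0,0,0,-8,0.05],[0,0,0,0,0,-16,0.05],[0,0,0,0,0,-24,0.05],[0,0,0,0,0,-32,0.05],[0,0,0,0,0,-40,0.05],[0,0,0,0,0,-48,0.05],[0,0,0,0,0,-56,0.05],[0,0,0,0,0,-64,0.05],[0,0,0,0,0,-72,0.05],[0,0,0,0,0,-80,0.05],[0,0,0,0,0,-88,0.05],[0,0,0,0,0,-96,0.05],[0,0,0,0,0,-104,0.05],[0,0,0,0,0,-112,0.05],[0,0,0,0,0,-120,0.05],[0,0,0,0,0,-128,0.05],[0,0,0,0,0,-136,0.05],[0,0,0,0,0,-144,0.05],[0,0,0,0,0,-152,0.05],[0,0,0,0,0,-160,0.05]]' > mv.in && python3 inch.py mv.in
echo '[[0,0,0,0,0,-4,0.05],[0,0,0,0,0,-4,0.05],[0,0,0,0,0,-4,0],[0,0,0,0,0,-4,0],[0,0,0,0,0,-4,0],[0,0,0,0,0,-4,0],[0,0,0,0,0,-4,0]]' > mv.in && python3 inch.py mv.in
```

```text
t: 14.55
position: [0.5422, 0.1039, 0.1072]
ee_rot: [-180.0, 0.0, 76.5]
wrist_force: [-0.4, -0.5, -1.0]
finger_gap: 0.0501
grip_force: 0.0
t: 16.55
position: [0.5423, 0.1039, 0.1072]
ee_rot: [180.0, -0.0, -123.5]
wrist_force: [0.5, -0.3, 0.3]
finger_gap: 0.0498
grip_force: 0.0
t: 17.25
position: [0.5426, 0.1039, 0.1077]
ee_rot: [-180.0, 0.0, -120.0]
wrist_force: [-0.2, -0.5, 7.4]
finger_gap: 0.0283
grip_force: 58.6
```

Mistake: the return must be a multiple of 90° (I returned 300°), so the block is gripped askew (gap 28 mm). Open and realign.

```bash
echo '[[0,0,0,0,0,0,0.05],[0,0,0,0,0,0,0.05],[0,0,0,0,0,0,0.05]]' > mv.in && python3 inch.py mv.in; python3 -c "
from h import *
a=cam('wrist');cv2.imwrite('pics/z5.png',a['px'][:,:,::-1])"
```

```text
t: 17.55
position: [0.5423, 0.1039, 0.1072]
ee_rot: [180.0, -0.0, -119.9]
wrist_force: [-0.0, 1.0, -0.4]
finger_gap: 0.0504
grip_force: 0.0
```

View pics/z5.png

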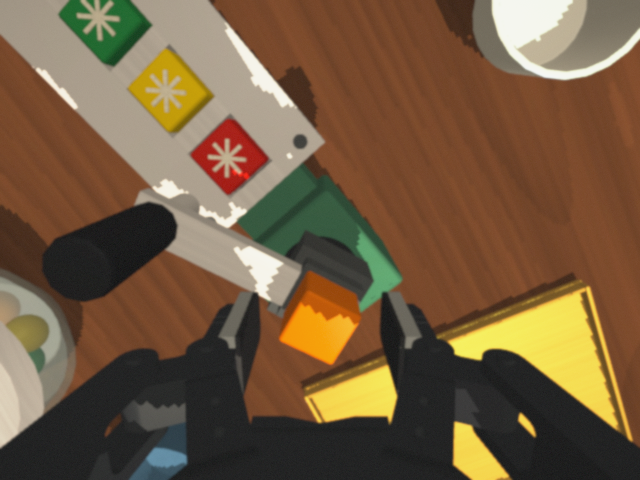

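The block is 30° askew relative to the fingers (edge from (280,336) to (326,364)), crank basically unmoved; rotate 30° clockwise then grip.

```bash
echo '[[0,0,0,0,0,8,0.05],[0,0,0,0,0,16,0.05],[0,0,0,0,0,24,0.05],[0,0,0,0,0,30,0.05],[0,0,0,0,0,30,0.05],[0,0,0,0,0,30,0],[0,0,0,0,0,30,0],[0,0,0,0,0,30,0],[0,0,0,0,0,30,0],[0,0,0,0,0,30,0]]' > mv.in && python3 inch.py mv.in
```

```text
t: 18.6
position: [0.5424, 0.1038, 0.1076]
ee_rot: [-180.0, 0.0, -149.8]
wrist_force: [-1.4, -2.6, 5.4]
finger_gap: 0.0227
grip_force: 59.6
```

```bash
echo '[[0,0,0,0,0,8,0],[0,0,0,0,0,16,0],[0,0,0,0,0,24,0],[0,0,0,0,0,32,0],[0,0,0,0,0,40,0],[0,0,0,0,0,48,0],[0,0,0,0,0,56,0],[0,0,0,0,0,64,0],[0,0,0,0,0,72,0],[0,0,0,0,0,80,0],[0,0,0,0,0,88,0],[0,0,0,0,0,96,0],[0,0,0,0,0,104,0],[0,0,0,0,0,112,0],[0,0,0,0,0,120,0],[0,0,0,0,0,128,0],[0,0,0,0,0,136,0],[0,0,0,0,0,144,0],[0,0,0,0,0,152,0],[0,0,0,0,0,160,0]]' > mv.in && python3 inch.py mv.in
echo '[[0,0,0,0,0,8,0],[0,0,0,0,0,16,0],[0,0,0,0,0,24,0],[0,0,0,0,0,32,0],[0,0,0,0,0,40,0],[0,0,0,0,0,48,0],[0,0,0,0,0,56,0],[0,0,0,0,0,64,0],[0,0,0,0,0,72,0],[0,0,0,0,0,80,0],[0,0,0,0,0,88,0],[0,0,0,0,0,96,0],[0,0,0,0,0,104,0],[0,0,0,0,0,110,0],[0,0,0,0,0,110,0],[0,0,0,0,0,110,0.05],[0,0,0,0,0,110,0.05],[0,0,0,0,0,110,0.05]]' > mv.in && python3 inch.py mv.in
echo '[[0,0,0,0,0,-8,0.05],[0,0,0,0,0,-16,0.05],[0,0,0,0,0,-24,0.05],[0,0,0,0,0,-32,0.05],[0,0,0,0,0,-40,0.05],[0,0,0,0,0,-48,0.05],[0,0,0,0,0,-56,0.05],[0,0,0,0,0,-64,0.05],[0,0,0,0,0,-72,0.05],[0,0,0,0,0,-80,0.05],[0,0,0,0,0,-88,0.05],[0,0,0,0,0,-96,0.05],[0,0,0,0,0,-104,0.05],[0,0,0,0,0,-112,0.05],[0,0,0,0,0,-120,0.05],[0,0,0,0,0,-128,0.05],[0,0,0,0,0,-136,0.05],[0,0,0,0,0,-144,0.05],[0,0,0,0,0,-152,0.05],[0,0,0,0,0,-160,0.05]]' > mv.in && python3 inch.py mv.in
echo '[[0,0,0,0,0,-8,0.05],[0,0,0,0,0,-16,0.05],[0,0,0,0,0,-24,0.05],[0,0,0,0,0,-20,0.05],[0,0,0,0,0,-20,0.05],[0,0,0,0,0,-20,0],[0,0,0,0,0,-20,0],[0,0,0,0,0,-20,0],[0,0,0,0,0,-20,0],[0,0,0,0,0,-20,0]]' > mv.in && python3 inch.py mv.in
```

```text
t: 20.6
position: [0.5423, 0.1036, 0.1075]
ee_rot: [180.0, 0.0, 49.9]
wrist_force: [-1.9, -3.6, 5.9]
finger_gap: 0.0226
grip_force: 59.8
t: 22.4
position: [0.5423, 0.1039, 0.1072]
ee_rot: [180.0, 0.0, -59.8]
wrist_force: [0.4, 0.1, -0.0]
finger_gap: 0.0499
grip_force: 0.0
t: 24.4
position: [0.5423, 0.1039, 0.1072]
ee_rot: [-180.0, -0.0, 100.5]
wrist_force: [-0.2, -0.1, -0.6]
finger_gap: 0.0502
grip_force: 0.0
t: 25.4
position: [0.5423, 0.1039, 0.1075]
ee_rot: [180.0, 0.0, 120.2]
wrist_force: [-1.2, 0.0, 4.5]
finger_gap: 0.0226
grip_force: 59.2
```

```bash
echo '[[0,0,0,0,0,8,0],[0,0,0,0,0,16,0],[0,0,0,0,0,24,0],[0,0,0,0,0,32,0],[0,0,0,0,0,40,0],[0,0,0,0,0,48,0],[0,0,0,0,0,56,0],[0,0,0,0,0,64,0],[0,0,0,0,0,72,0],[0,0,0,0,0,80,0],[0,0,0,0,0,88,0],[0,0,0,0,0,96,0],[0,0,0,0,0,104,0],[0,0,0,0,0,112,0],[0,0,0,0,0,120,0],[0,0,0,0,0,128,0],[0,0,0,0,0,136,0],[0,0,0,0,0,142,0],[0,0,0,0,0,146,0],[0,0,0,0,0,146,0]]' > mv.in && python3 inch.py mv.in; python3 -c "
from h import *
print(ctrl.get_state()['wrist_torque'],ctrl.get_state()['joint_pos'][5])"
echo '[[0,0,0,0,0,3,0],[0,0,0,0,0,5,0],[0,0,0,0,0,5,0]]' > mv.in && python3 inch.py mv.in;python3 -c "
from h import *
print(ctrl.get_state()['wrist_torque'])"
echo '[[0,0,0,0,0,2,0],[0,0,0,0,0,4,0],[0,0,0,0,0,4,0]]' > mv.in && python3 inch.py mv.in;python3 -c "
from h import *
print(ctrl.get_state()['wrist_torque'])"
```

```text
t: 27.4
position: [0.5426, 0.1036, 0.1076]
ee_rot: [-180.0, -0.0, -25.9]
wrist_force: [0.6, -4.5, 4.3]
finger_gap: 0.0226
grip_force: 59.0
[-0.81693991  0.0425369  -0.02086324] 123.60851751903213
t: 27.7
position: [0.5425, 0.1036, 0.1075]
ee_rot: [180.0, -0.0, -30.8]
wrist_force: [0.9, -5.0, 4.0]
finger_gap: 0.0229
grip_force: 59.1
[-0.88805057  0.0460454   0.07373153]
t: 28.0
position: [0.5425, 0.1036, 0.1075]
ee_rot: [180.0, -0.0, -34.8]
wrist_force: [0.7, -5.8, 4.9]
finger_gap: 0.0225
grip_force: 59.2
[-0.93079044  0.04437763  0.02674684]
```

```bash
for i in 1; do echo '[[0,0,0,0,0,3,0],[0,0,0,0,0,5,0],[0,0,0,0,0,5,0]]' > mv.in && python3 inch.py mv.in;python3 -c "
from h import *
print(ctrl.get_state()['wrist_torque'])"
echo '[[0,0,0,0,0,3,0],[0,0,0,0,0,5,0],[0,0,0,0,0,5,0]]' > mv.in && python3 inch.py mv.in;python3 -c "
from h import *
print(ctrl.get_state()['wrist_torque'])"; done
```

```text
t: 28.3
position: [0.5425, 0.1036, 0.1076]
ee_rot: [-180.0, -0.0, -39.8]
wrist_force: [0.1, -5.6, 4.9]
finger_gap: 0.0225
grip_force: 59.2
[-0.95274007  0.05181931  0.02264052]
t: 28.6
position: [0.5425, 0.1036, 0.1075]
ee_rot: [180.0, -0.0, -44.8]
wrist_force: [-0.5, -5.8, 5.7]
finger_gap: 0.0228
grip_force: 59.2
[-0.90731256  0.075648    0.13283148]
```

```bash
echo '[[0,0,0,0,0,2,0],[0,0,0,0,0,4,0],[0,0,0,0,0,4,0]]' > mv.in && python3 inch.py mv.in;python3 -c "
from h import *
print(ctrl.get_state()['wrist_torque'])"
echo '[[0,0,0,0,0,2,0],[0,0,0,0,0,4,0],[0,0,0,0,0,4,0]]' > mv.in && python3 inch.py mv.in;python3 -c "
from h import *
print(ctrl.get_state()['wrist_torque'],ctrl.get_state()['joint_pos'][5])"
```

```text
t: 28.9
position: [0.5425, 0.1036, 0.1075]
ee_rot: [-180.0, -0.0, -48.8]
wrist_force: [-0.8, -5.9, 5.3]
finger_gap: 0.0228
grip_force: 59.2
[-0.93285755  0.08236061  0.05870974]
t: 29.2
position: [0.5424, 0.1036, 0.1075]
ee_rot: [180.0, -0.0, -52.8]
wrist_force: [-0.8, -5.4, 6.3]
finger_gap: 0.0226
grip_force: 59.3
[-0.90916029  0.06587913  0.06459075] 150.46485062150273
```

```bash
echo '[[0,0,0,0,0,4,0],[0,0,0,0,0,6,0],[0,0,0,0,0,6,0]]' > mv.in && python3 inch.py mv.in;python3 -c "
from h import *
print(ctrl.get_state()['wrist_torque'])"
echo '[[0,0,0,0,0,3,0],[0,0,0,0,0,5,0],[0,0,0,0,0,5,0]]' > mv.in && python3 inch.py mv.in;python3 -c "
from h import *
print(ctrl.get_state()['wrist_torque'],ctrl.get_state()['joint_pos'][5])
b=cam('side');cv2.imwrite('pics/z6.png',cv2.resize(b['px'][190:320,260:400],(560,520),interpolation=2)[:,:,::-1])"
```

```text
t: 29.5
position: [0.5424, 0.1035, 0.1076]
ee_rot: [180.0, -0.0, -58.7]
wrist_force: [-1.4, -5.7, 5.6]
finger_gap: 0.0227
grip_force: 60.5
[-0.88870726  0.17940321  0.62091366]
t: 29.8
position: [0.5424, 0.1036, 0.1076]
ee_rot: [-180.0, -0.0, -63.7]
wrist_force: [-1.0, -4.4, 6.7]
finger_gap: 0.0223
grip_force: 61.3
[-0.9337873   0.19532128  0.77260237] 161.43871209628725
```

View pics/z6.png

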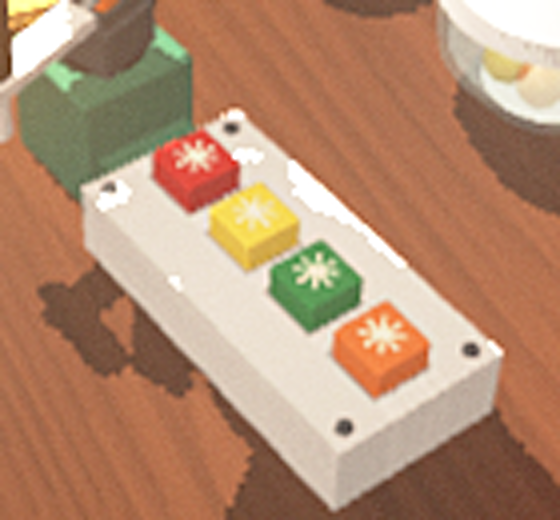

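Stop clearly hit (torque 0.77 N·m; all sweets proud). Back off into the play and lift the crank off.

The manual's scale: shifts go in units of 50 mm. Converting my numbers, -0.1 m is -2, -0.08 m is -1.6.

```bash
echo '[[0,0,0,0,0,-6,0],[0,0,0,0,0,-10,0],[0,0,-0.2,0,0,-10,0],[0,0,-0.4,0,0,-10,0],[0,0,-0.8,0,0,-10,0],[0,0,-1.6,0,0,-10,0],[0,0,-2,0,0,-10,0],[0,0,-2,0,0,-10,0]]' > mv.in && python3 inch.py mv.in; python3 -c "
from h import *
print(tool([.5465,-.3293,.15],-76.6))"
```

```text
t: 30.65
position: [0.5438, 0.1042, 0.21]
ee_rot: [-179.8, -0.1, -53.8]
wrist_force: [0.7, 0.3, -3.0]
finger_gap: 0.0226
grip_force: 66.1
(array([0.3512, 0.2542, 0.0597]), array([-0.25, -0.06, 22.82]))
```

```bash
echo '[[0.8,0.58,0,0,0,5,0],[1.6,1.16,0,0,0,10,0],[2.4,1.74,0,0,0,15,0],[3.2,2.32,0,0,0,20,0],[4,2.9,0,0,0,22.8,0],[4.8,3.48,0,0,0,22.8,0],[5.6,4.06,0,0,0,22.8,0],[6.4,4.64,0.4,0,0,22.8,0],[7.02,5.08,1,0,0,22.8,0],[7.02,5.08,1.8,0,0,22.8,0],[7.02,5.08,2.4,0,0,22.8,0],[7.02,5.08,2.8,0,0,22.8,0],[7.02,5.08,3.1,0,0,22.8,0],[7.02,5.08,3.1,0,0,22.8,0]]' > mv.in && python3 inch.py mv.in; python3 -c "
from h import *
print(tool([.5465,-.3293,.0405],-76.6))
a=cam('scene');b=cam('side')
k=lambda x,r,c:cv2.resize(x['px'][r:r+150,c:c+150],(400,400),interpolation=2)
cv2.imwrite('pics/z7.png',np.hstack([k(a,270,70),k(b,330,300)])[:,:,::-1])"
```

```text
t: 32.05
position: [0.5426, -0.3283, 0.0496]
ee_rot: [179.8, 0.2, -76.6]
wrist_force: [0.3, 0.1, -3.1]
finger_gap: 0.0224
grip_force: 65.9
(array([ 0.002 , -0.0036,  0.0091]), array([ 0.16,  0.18, -0.04]))
```

View pics/z7.png

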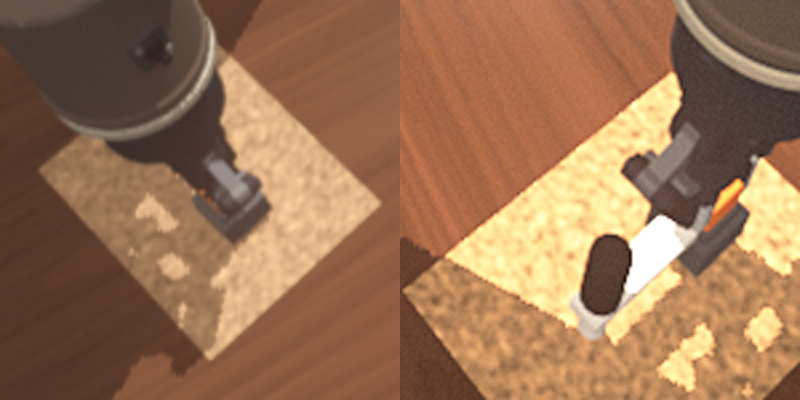

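The crank hangs over the mat, level, hub and foot both well within its outline. Lower and release.

To row units: 0.009 m is 0.18, 0.008 m is 0.16.

```bash
echo '[[0,0,0.1,0,0,0,0],[0,0,0.16,0,0,0,0],[0,0,0.18,0,0,0,0],[0,0,0.18,0,0,0,0]]' > mv.in && python3 inch.py mv.in; echo '[[0,0,0,0,0,0,0.05],[0,0,0,0,0,0,0.05],[0,0,0,0,0,0,0.06],[0,0,-0.6,0,0,0,0.06],[0,0,-1.4,0,0,0,0.06],[0,0,-2.2,0,0,0,0.06],[0,0,-2.8,0,0,0,0.06],[0,0,-2.8,0,0,0,0.06]]' > mv.in && python3 inch.py mv.in
```

```text
t: 32.55
position: [0.5442, -0.3294, 0.0435]
ee_rot: [-180.0, -0.0, -76.7]
wrist_force: [-0.2, 0.4, -2.3]
finger_gap: 0.0226
grip_force: 66.0
t: 33.35
position: [0.5462, -0.3308, 0.1881]
ee_rot: [-179.7, -0.3, -76.7]
wrist_force: [-0.4, -0.4, -0.0]
finger_gap: 0.0599
grip_force: 0.0
```

```bash
python3 -c "
from h import *
print(tool([.5565,.0291,.188],-76.6))"
```

```text
(array([-0.3478, -0.093 , -0.0013]), array([-0.28, -0.3 , -0.08]))
```

```bash
echo '[[-0.8,-0.2,0,0,0,-8,0.05],[-1.6,-0.42,0,0,0,-16,0.05],[-2.4,-0.64,0,0,0,-24,0.05],[-3.2,-0.86,0,0,0,-32,0.05],[-4,-1.06,0,0,0,-40,0.05],[-4.8,-1.28,0,0,0,-48,0.05],[-5.6,-1.5,0,0,0,-56,0.05],[-6.4,-1.72,0,0,0,-64,0.05],[-6.96,-1.86,0,0,0,-72,0.05],[-6.96,-1.86,0,0,0,-80,0.05],[-6.96,-1.86,0,0,0,-88,0.05],[-6.96,-1.86,0,0,0,-88,0.05]]' > mv.in && python3 inch.py mv.in
echo '[[0,0,0,0,0,-8,0.05],[0,0,0,0,0,-16,0.05],[0,0,0,0,0,-24,0.05],[0,0,0,0,0,-32,0.05],[0,0,0,0,0,-40,0.05],[0,0,0,0,0,-48,0.05],[0,0,0,0,0,-56,0.05],[0,0,0,0,0,-64,0.05],[0,0,0,0,0,-72,0.05],[0,0,0,0,0,-80,0.05],[0,0,0,0,0,-88,0.05],[0,0,0,0,0,-89.4,0.05],[0,0,0,0,0,-89.4,0.05],[0,0,0,0,0,-89.4,0.05]]' > mv.in && python3 inch.py mv.in
python3 -c "
from h import *
c=cam('wrist','w8');print(tool([.5565,.0291,.044],100.6))
# colour blobs of sweets, top z .0564
hsv=cv2.cvtColor(c['px'],cv2.COLOR_RGB2HSV)
"
```

```text
t: 34.55
position: [0.5541, 0.031, 0.1828]
ee_rot: [-180.0, 0.0, 11.5]
wrist_force: [0.2, -0.7, 0.6]
finger_gap: 0.0501
grip_force: 0.0
t: 35.95
position: [0.5543, 0.0306, 0.1832]
ee_rot: [-180.0, -0.0, 100.4]
wrist_force: [0.4, -0.4, -0.5]
finger_gap: 0.0504
grip_force: 0.0
(array([-0.0019,  0.0018,  0.1392]), array([-0. , -0. , -0.1]))
```

View pics/w8.png

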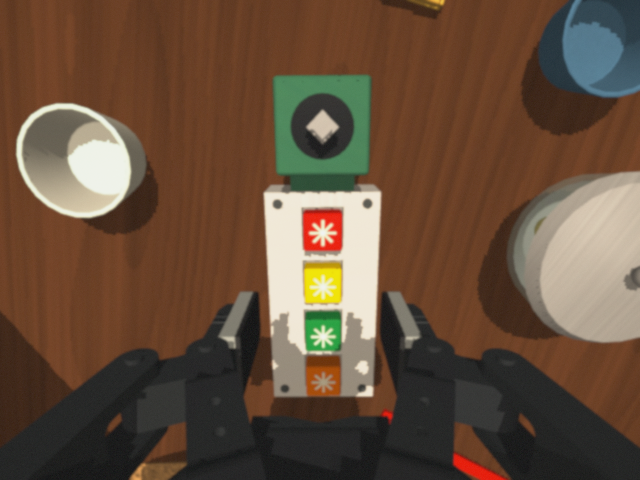

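Wrist view: sweets at (323,232) red, (323,285) yellow, (323,333) green, (323,380) orange, aligned with the tool; tray corner at (440,9).

```bash
python3 -c "
from h import *
c=cam('wrist')
for p in [(323,232),(323,285),(323,333),(323,380)]: print(onz(c,*p,.0564))
print(onz(c,440,9,.012))
a=cam('scene');b=cam('side')
k=lambda x,r,c:cv2.resize(x['px'][r:r+120,c:c+120],(400,400),interpolation=2)
cv2.imwrite('pics/z9.png',np.hstack([k(a,120,355),k(b,120,170)])[:,:,::-1])"
```

```text
[0.55739952 0.02978331 0.0564    ]
[ 0.56537193 -0.01263979  0.0564    ]
[ 0.57322596 -0.05443298  0.0564    ]
[ 0.5815783  -0.09887779  0.0564    ]
[0.61383331 0.20262921 0.012     ]
```

View pics/z9.png

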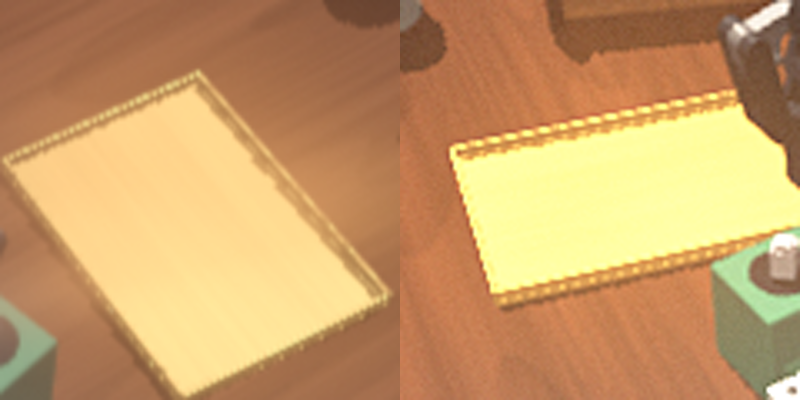

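The tray has been knocked a few centimetres; scene corners now (356,168), (415,141), (472,208), (410,239).

```bash
python3 -c "
from h import *
a=cam('scene')
q=np.array([onz(a,355+u/3.333,120+v/3.333,.012) for u,v in [(3,160),(200,70),(390,293),(185,398)]]);print(q.round(4));m=q.mean(0);print(m)
print([np.linalg.norm(q[i]-q[i-1]).round(3) for i in range(4)])
e=(q[3]-q[0]+q[2]-q[1])[:2];y=np.arctan2(e[1],e[0]);print(np.degrees(y))
for dx,dy in [(.045,-.028),(-.045,-.028),(.045,.028),(-.045,.028)]:
  print(m[0]+dx*np.cos(y)-dy*np.sin(y),m[1]+dx*np.sin(y)+dy*np.cos(y))"
```

```text
[[0.3976 0.2251 0.012 ]
 [0.4096 0.3854 0.012 ]
 [0.6275 0.3647 0.012 ]
 [0.6161 0.2064 0.012 ]]
[0.5127047  0.29538889 0.012     ]
[np.float64(0.219), np.float64(0.161), np.float64(0.219), np.float64(0.159)]
-5.172448832612834
0.5549971544341663 0.26344599536296925
0.4653636465903072 0.27155982747885926
0.5600457610840535 0.3192179557991483
0.47041225324019437 0.3273317879150383
```

```bash
echo '[[-0.032,0.048,1,0,0,0,0.05],[-0.032,0.048,1.8,0,0,0,0.05],[-0.032,0.048,2.4,0,0,0,0.05],[-0.032,0.048,2.78,0,0,0,0.05],[-0.032,0.048,2.78,0,0,0,0.05],[-0.032,0.048,2.78,0,0,0,0],[-0.032,0.048,2.78,0,0,0,0],[-0.032,0.048,2.78,0,0,0,0],[-0.032,0.048,2.78,0,0,0,0],[-0.032,0.048,2.78,0,0,0,0]]' > mv.in && python3 inch.py mv.in
echo '[[0,0,-0.4,0,0,0,0],[0,0,-1,0,0,0,0],[0,0,-1.8,0,0,0,0],[0,0,-2.2,0,0,0,0],[0,0,-2.2,0,0,0,0]]' > mv.in && python3 inch.py mv.in
python3 -c "
from h import *
print(tool([.56,.3192,.01],100.6))
a=cam('scene');b=cam('side')
k=lambda x,r,c:cv2.resize(x['px'][r:r+120,c:c+120],(400,400),interpolation=2)
cv2.imwrite('pics/z10.png',np.hstack([k(a,180,260),k(b,160,260)])[:,:,::-1])"
```

```text
t: 37.2
position: [0.5579, 0.0296, 0.0454]
ee_rot: [179.9, 0.0, 100.7]
wrist_force: [-0.8, 1.3, 8.5]
finger_gap: 0.0282
grip_force: 60.2
t: 37.7
position: [0.559, 0.0296, 0.1579]
ee_rot: [179.7, 0.1, 100.7]
wrist_force: [0.2, -0.0, -0.8]
finger_gap: 0.0284
grip_force: 59.4
(array([0.2845, 0.054 , 0.1479]), array([0.33, 0.06, 0.13]))
```

View pics/z10.png

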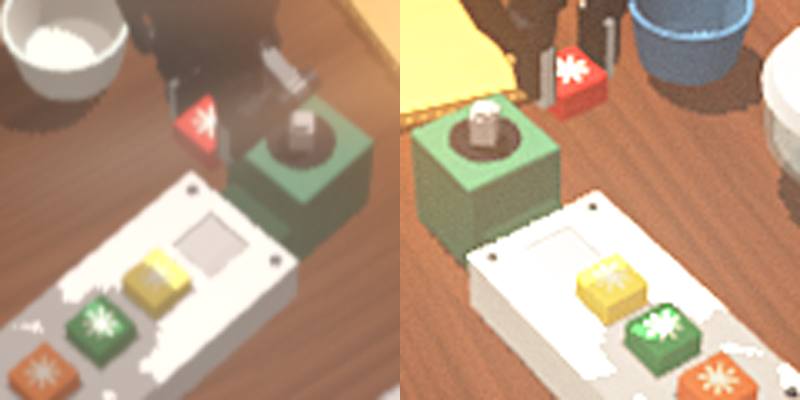

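Red sweet held upright. Place it at the far slot.

```bash
echo '[[0.9,0.18,0,0,0,0,0],[1.8,0.36,0,0,0,0,0],[2.7,0.54,0,0,0,0,0],[3.6,0.72,0,0,0,0,0],[4.5,0.9,0.4,0,0,0,0],[5.3,1.04,1,0,0,0,0],[5.69,1.08,1.7,0,0,0,0],[5.69,1.08,2.3,0,0,0,0],[5.69,1.08,2.7,0,0,0,0],[5.69,1.08,2.86,0,0,0,0],[5.69,1.08,2.94,0,0,0,0],[5.69,1.08,2.94,0,0,0,0],[5.69,1.08,2.94,0,0,0,0]]' > mv.in && python3 inch.py mv.in
echo '[[0,0,0,0,0,0,0.045],[0,0,0,0,0,0,0.045],[0,0,0,0,0,0,0.045],[0,0,-0.6,0,0,0,0.045],[0,0,-1.4,0,0,0,0.045],[0,0,-2.2,0,0,0,0.05],[0,0,-2.8,0,0,0,0.05],[0,0,-2.8,0,0,0,0.05]]' > mv.in && python3 inch.py mv.in
python3 -c "
from h import *
print(tool([.565,-.0134,.044],100.6))"
```

```text
t: 39.1
position: [0.5553, 0.3186, 0.0085]
ee_rot: [-179.8, 0.0, 100.7]
wrist_force: [-17.3, -2.1, 36.9]
finger_gap: 0.0281
grip_force: 67.5
t: 39.9
position: [0.5594, 0.3202, 0.1515]
ee_rot: [179.6, -0.1, 100.7]
wrist_force: [0.4, 0.1, -0.2]
finger_gap: 0.0502
grip_force: 0.0
(array([-0.329 , -0.0571,  0.1066]), array([ 0.35, -0.1 ,  0.12]))
```

To row units: -0.329 m is -6.58, -0.31 m is -6.2.

```bash
echo '[[-0.9,-0.18,0,0,0,0,0.05],[-1.8,-0.36,0,0,0,0,0.05],[-2.7,-0.54,0,0,0,0,0.05],[-3.6,-0.72,0,0,0,0,0.05],[-4.5,-0.88,0,0,0,0,0.05],[-5.4,-1.02,0,0,0,0,0.05],[-6.2,-1.13,0,0,0,0,0.05],[-6.58,-1.13,0.6,0,0,0,0.05],[-6.58,-1.13,1.2,0,0,0,0.05],[-6.58,-1.13,1.8,0,0,0,0.05],[-6.58,-1.13,2.12,0,0,0,0.05],[-6.58,-1.13,2.12,0,0,0,0.05],[-6.58,-1.13,2.12,0,0,0,0],[-6.58,-1.13,2.12,0,0,0,0],[-6.58,-1.13,2.12,0,0,0,0],[-6.58,-1.13,2.12,0,0,0,0],[-6.58,-1.13,2.12,0,0,0,0]]' > mv.in && python3 inch.py mv.in
echo '[[0,0,-0.4,0,0,0,0],[0,0,-1,0,0,0,0],[0,0,-1.8,0,0,0,0],[0,0,-2.2,0,0,0,0],[0,0,-2.2,0,0,0,0],[0,0,-2.2,0,0,0,0]]' > mv.in && python3 inch.py mv.in
python3 -c "
from h import *
print(tool([.4704,.3273,.015],100.6))"
```

```text
t: 41.6
position: [0.5632, -0.0146, 0.0416]
ee_rot: [180.0, 0.0, 100.7]
wrist_force: [2.9, 0.7, 0.1]
finger_gap: 0.0287
grip_force: 60.0
t: 42.2
position: [0.5626, -0.0146, 0.1515]
ee_rot: [180.0, 0.0, 100.7]
wrist_force: [-0.0, -0.1, -0.0]
finger_gap: 0.0282
grip_force: 63.1
(array([ 0.3532, -0.027 ,  0.1364]), array([0.02, 0.01, 0.13]))
```

To row units: 0.143 m is 2.86, -0.003 m is -0.06.

```bash
echo '[[0.9,-0.06,0,0,0,0,0],[1.8,-0.14,0,0,0,0,0],[2.7,-0.2,0,0,0,0,0],[3.6,-0.28,0,0,0,0,0],[4.5,-0.36,0,0,0,0,0],[5.4,-0.42,0,0,0,0,0],[6.2,-0.5,0.2,0,0,0,0],[6.8,-0.54,0.6,0,0,0,0],[7.06,-0.54,1.3,0,0,0,0],[7.06,-0.54,2,0,0,0,0],[7.06,-0.54,2.5,0,0,0,0],[7.06,-0.54,2.78,0,0,0,0],[7.06,-0.54,2.86,0,0,0,0],[7.06,-0.54,2.86,0,0,0,0],[7.06,-0.54,2.86,0,0,0,0]]' > mv.in && python3 inch.py mv.in
echo '[[0,0,0,0,0,0,0.045],[0,0,0,0,0,0,0.045],[0,0,0,0,0,0,0.045],[0,0,-0.6,0,0,0,0.045],[0,0,-1.4,0,0,0,0.045],[0,0,-2.2,0,0,0,0.05],[0,0,-2.8,0,0,0,0.05],[0,0,-2.8,0,0,0,0.05],[0,0,-2.8,0,0,0,0.05]]' > mv.in && python3 inch.py mv.in
python3 -c "
from h import *
print(tool([.573,-.056,.043],100.6))
cam('wrist','w11')"
```

```text
t: 43.7
position: [0.4712, 0.3274, 0.0092]
ee_rot: [179.9, -0.0, 100.7]
wrist_force: [0.9, -0.0, 0.0]
finger_gap: 0.0285
grip_force: 63.1
t: 44.6
position: [0.4709, 0.3274, 0.1491]
ee_rot: [179.9, -0.0, 100.7]
wrist_force: [0.0, -0.5, 0.2]
finger_gap: 0.0501
grip_force: 0.0
(array([-0.3957,  0.0288,  0.1059]), array([ 0.1 , -0.04,  0.13]))
```

View pics/w11.png

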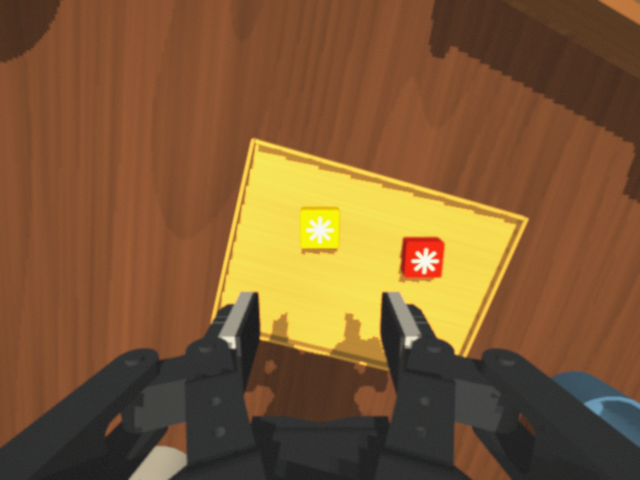

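Yellow (320,230) and red (423,259) lie flat, star up, well within the tray. Next, green.

To row units: -0.396 m is -7.92, -0.39 m is -7.8.

```bash
echo '[[-0.9,0.06,0,0,0,0,0.05],[-1.8,0.12,0,0,0,0,0.05],[-2.7,0.2,0,0,0,0,0.05],[-3.6,0.26,0,0,0,0,0.05],[-4.5,0.32,0,0,0,0,0.05],[-5.4,0.4,0,0,0,0,0.05],[-6.3,0.46,0,0,0,0,0.05],[-7.2,0.52,0,0,0,0,0.05],[-7.8,0.58,0.2,0,0,0,0.05],[-7.92,0.58,0.8,0,0,0,0.05],[-7.92,0.58,1.6,0,0,0,0.05],[-7.92,0.58,2.12,0,0,0,0.05],[-7.92,0.58,2.12,0,0,0,0.05],[-7.92,0.58,2.12,0,0,0,0],[-7.92,0.58,2.12,0,0,0,0],[-7.92,0.58,2.12,0,0,0,0],[-7.92,0.58,2.12,0,0,0,0],[-7.92,0.58,2.12,0,0,0,0]]' > mv.in && python3 inch.py mv.in
echo '[[0,0,-0.4,0,0,0,0],[0,0,-1,0,0,0,0],[0,0,-1.8,0,0,0,0],[0,0,-2.2,0,0,0,0],[0,0,-2.2,0,0,0,0],[0,0,-2.2,0,0,0,0]]' > mv.in && python3 inch.py mv.in
python3 -c "
from h import *
print(tool([.555,.2634,.01],100.6))"
```

```text
t: 46.45
position: [0.5728, -0.0565, 0.0424]
ee_rot: [180.0, 0.0, 100.7]
wrist_force: [0.7, 0.0, 0.3]
finger_gap: 0.0283
grip_force: 59.2
t: 47.05
position: [0.5729, -0.0565, 0.1526]
ee_rot: [180.0, 0.0, 100.7]
wrist_force: [-0.1, 0.5, -1.1]
finger_gap: 0.0283
grip_force: 59.3
(array([0.3177, 0.0418, 0.1425]), array([0.05, 0.02, 0.12]))
```

```bash
echo '[[0.9,0.12,0,0,0,0,0],[1.8,0.24,0,0,0,0,0],[2.7,0.36,0,0,0,0,0],[3.6,0.48,0,0,0,0,0],[4.5,0.6,0,0,0,0,0],[5.4,0.72,0,0,0,0,0],[6,0.8,0.4,0,0,0,0],[6.36,0.84,1,0,0,0,0],[6.36,0.84,1.8,0,0,0,0],[6.36,0.84,2.5,0,0,0,0],[6.36,0.84,2.78,0,0,0,0],[6.36,0.84,2.87,0,0,0,0],[6.36,0.84,2.87,0,0,0,0],[6.36,0.84,2.87,0,0,0,0]]' > mv.in && python3 inch.py mv.in
echo '[[0,0,0,0,0,0,0.045],[0,0,0,0,0,0,0.045],[0,0,0,0,0,0,0.045],[0,0,-0.6,0,0,0,0.045],[0,0,-1.4,0,0,0,0.045],[0,0,-2.2,0,0,0,0.05],[0,0,-2.8,0,0,0,0.05],[0,0,-2.8,0,0,0,0.05],[0,0,-2.8,0,0,0,0.05]]' > mv.in && python3 inch.py mv.in
python3 -c "
from h import *
print(tool([.5812,-.1,.043],100.6))"
```

```text
t: 48.45
position: [0.5558, 0.2639, 0.0101]
ee_rot: [179.9, -0.0, 100.7]
wrist_force: [0.3, 0.1, 0.8]
finger_gap: 0.0281
grip_force: 59.3
t: 49.35
position: [0.5552, 0.2639, 0.1496]
ee_rot: [179.9, -0.0, 100.7]
wrist_force: [-0.6, -0.1, -0.4]
finger_gap: 0.0499
grip_force: 0.0
(array([-0.3624, -0.0423,  0.1064]), array([ 0.1 , -0.02,  0.12]))
```

To row units: -0.3625 m is -7.25, -0.355 m is -7.1.

```bash
echo '[[-0.9,-0.1,0,0,0,0,0.05],[-1.8,-0.2,0,0,0,0,0.05],[-2.7,-0.32,0,0,0,0,0.05],[-3.6,-0.42,0,0,0,0,0.05],[-4.5,-0.52,0,0,0,0,0.05],[-5.4,-0.62,0,0,0,0,0.05],[-6.3,-0.74,0,0,0,0,0.05],[-7.1,-0.84,0.2,0,0,0,0.05],[-7.25,-0.84,0.8,0,0,0,0.05],[-7.25,-0.84,1.6,0,0,0,0.05],[-7.25,-0.84,2.12,0,0,0,0.05],[-7.25,-0.84,2.12,0,0,0,0.05],[-7.25,-0.84,2.12,0,0,0,0.05],[-7.25,-0.84,2.12,0,0,0,0],[-7.25,-0.84,2.12,0,0,0,0],[-7.25,-0.84,2.12,0,0,0,0],[-7.25,-0.84,2.12,0,0,0,0],[-7.25,-0.84,2.12,0,0,0,0]]' > mv.in && python3 inch.py mv.in
echo '[[0,0,-0.4,0,0,0,0],[0,0,-1,0,0,0,0],[0,0,-1.8,0,0,0,0],[0,0,-2.2,0,0,0,0],[0,0,-2.2,0,0,0,0],[0,0,-2.2,0,0,0,0]]' > mv.in && python3 inch.py mv.in
python3 -c "
from h import *
print(tool([.4654,.2716,.0085],100.6))"
```

```text
t: 51.15
position: [0.5812, -0.1002, 0.043]
ee_rot: [180.0, 0.0, 100.7]
wrist_force: [-0.0, 0.3, -1.1]
finger_gap: 0.0286
grip_force: 59.2
t: 51.75
position: [0.5812, -0.1002, 0.153]
ee_rot: [180.0, 0.0, 100.7]
wrist_force: [-0.3, 0.0, -0.1]
finger_gap: 0.0284
grip_force: 59.3
(array([ 0.3869, -0.0447,  0.1444]), array([0.04, 0.02, 0.12]))
```

To row units: 0.387 m is 7.74, 0.355 m is 7.1.

```bash
echo '[[0.9,-0.1,0,0,0,0,0],[1.8,-0.2,0,0,0,0,0],[2.7,-0.3,0,0,0,0,0],[3.6,-0.4,0,0,0,0,0],[4.5,-0.52,0,0,0,0,0],[5.4,-0.62,0,0,0,0,0],[6.3,-0.72,0,0,0,0,0],[7.1,-0.82,0.4,0,0,0,0],[7.74,-0.9,1,0,0,0,0],[7.74,-0.9,1.8,0,0,0,0],[7.74,-0.9,2.5,0,0,0,0],[7.74,-0.9,2.78,0,0,0,0],[7.74,-0.9,2.87,0,0,0,0],[7.74,-0.9,2.87,0,0,0,0],[7.74,-0.9,2.87,0,0,0,0]]' > mv.in && python3 inch.py mv.in
echo '[[0,0,0,0,0,0,0.045],[0,0,0,0,0,0,0.045],[0,0,0,0,0,0,0.045],[0,0,-0.6,0,0,0,0.045],[0,0,-1.4,0,0,0,0.045],[0,0,-2.2,0,0,0,0.05],[0,0,-3,0,0,0,0.05],[0,1,-4,0,0,0,0.05],[0,1,-4,0,0,0,0.05],[0,1,-4,0,0,0,0.05]]' > mv.in && python3 inch.py mv.in
python3 -c "
from h import *
a=cam('scene');b=cam('side')
cv2.imwrite('pics/z12.png',np.hstack([a['px'][100:420,70:490],b['px'][100:420,160:440],])[:, :, ::-1]); cv2.imwrite('pics/z13.png',np.hstack([cv2.resize(a['px'][270:420,70:220],(400,400)),cv2.resize(b['px'][345:480,300:460],(400,338))[:400] if 0 else cv2.resize(b['px'][330:480,300:450],(400,400))])[:,:,::-1])"
```

```text
t: 53.25
position: [0.4656, 0.2717, 0.0102]
ee_rot: [179.9, -0.0, 100.7]
wrist_force: [-0.0, -0.2, -0.9]
finger_gap: 0.0283
grip_force: 59.3
t: 54.25
position: [0.5171, 0.2819, 0.2122]
ee_rot: [179.7, -0.1, 100.7]
wrist_force: [-0.8, -0.9, -0.2]
finger_gap: 0.0499
grip_force: 0.0
```

View pics/z12.png

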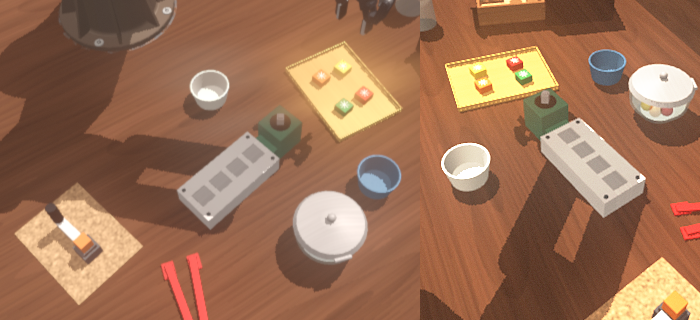

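All four sweets are in the tray, and the crank is on the mat (grip block at scene (152,342), handle at (123,310)). One numeric check, then I hand in.

```bash
python3 -c "
from h import *
a=cam('scene')
g=onz(a,152,339,.058);h=onz(a,122,309,.089);print(g,h,np.linalg.norm((g-h)[:2]))
M=R.from_euler('z',13.4,degrees=True)
print(M.inv().apply(np.array([g,h])-[.51,-.338,0]))
b=cam('side');print(tri([(a,152,339),(b,415,404)]))
ctrl.sign_off()"
```

```text
[ 0.54172643 -0.3273542   0.058     ] [ 0.47585706 -0.34610026  0.089     ] 0.06848495928763819
[[ 3.33298505e-02  3.00344289e-03  5.80000000e-02]
 [-3.50906510e-02  3.28149469e-05  8.90000000e-02]]
[ 0.54143832 -0.32917001  0.05598638]
the job is handed in; nothing more can be done
```

The job is handed in, result not yet known: the bed was wound up to its stop, the crank is back on the mat and all four sweets are in the tray, star up, but I viewed 16 pictures against the limit of 14.

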